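# Set the eyelet in a plywood tag

## Task

Set the brass eyelet of the plywood tag that lies in the feed channel of the blue eyelet press: with the fingertips push the tag gently along the channel until it is fully home against the end stop, then press the lever down until the ram bears firmly on the eyelet for a moment, and let the lever come all the way back up, with the tag left in place. Light fingertip pushes only: do not pick up the tag, do not force it or the press, and leave the finished tags, jar, spool, tape and tools where they are.

Things in the scene. Friction and masses are not known exactly. Their poses are not given: they have to be found in the camera images.
- eyelet_press: blue hand eyelet press, fixed to the worktop. Origin on the worktop under the front of its base; -x points to its front (the lever side), z up. In mm: base plate x -32..118, y -41..41, 14 high; column x 69..109; head over the anvil x -2..109, y -17..17, z 98..203. It carries the feed table.
- feed_table: beech board on the anvil, same frame as the press. In mm: 56 wide, centred on x = 17.5, y -95..26, top at z = 43.5. Two aluminium rails, 6 high, leave a channel 42.4 wide along y for the tag. It is open at the -y end and ends at y = +15 with a stop 9 high across it. The outer leg stands at y -75..-89.
- tag: plywood tag to be worked, 120 x 40 x 5 mm, 20 to 45 g, flat in the channel, 20 to 45 mm short of the stop. Origin: centre of its underside; y along it towards the stop (the press's +y); square tail end at y = -60, round end at +60. Even at home the tail stands 10 mm out of the table's -y end, 43 mm above the worktop, so a fingertip can push its end face with the tip lower than the tag.
- tag_eyelet (a point): top centre of the brass eyelet in the tag, 45 mm from the tag's centre towards the round end, 8 mm above the tag's underside; the barrel is 10 mm across and stands 3 mm out of the wood
- ram_axis (a point): point on the top of the feed table straight below the ram (17.5, 0, 43.5 mm in the press frame); with the tag home against the stop, the eyelet lies here
- eyelet_press_ram: upright steel ram of the press, 17 mm across, on the line through ram_axis; driven by the lever, 26 mm of stroke; its lower face stands 76 mm above the worktop at rest and meets the eyelet after 24.5 mm (body origin and axes coincide with the press's at rest, and sink with the ram)
- eyelet_press_lever (a joint): lever of the press, rad: 0 = up (rest), grows as it is pressed down, 0.471 = end of travel, about 0.44 when the ram meets the eyelet. Level axis along y through x = 55, z = 194 mm of the press frame. A spring lifts it when let go. Pressed at the grip it takes 1 N at first, 4 N at the bottom; then the ram stops hard on the eyelet, and 10 to 15 N at the grip bears firmly.
- lever_grip (a point): middle of the lever's black grip, on its axis; grip 26 mm thick, 100 mm long, rising to the front at 41 degrees when up, 15 when down. Press frame: at (-77, 0, 281.5) mm at rest, the top of the grip 17 mm above it; at (-102, 0, 216) mm with the ram on the eyelet.
- jar: white eyelet jar with a black lid, 45 x 45 x 56 mm, standing; origin under its centre; leave alone
- spool_orange: orange thread spool, 29 mm across, 46 mm high, standing; origin under its centre; leave alone
- tag_done_1: finished plywood tag, 120 x 40 x 5 mm, flat on the worktop; origin under its centre; leave alone
- tag_done_2: second finished plywood tag, like tag_done_1; leave alone
- tape_roll: roll of brown tape lying flat, 72 mm across, 24 mm high; origin under its centre; leave alone
- awl: awl with a wooden handle, 142 x 25 x 25 mm, lying; leave alone
- snips: black thread snips, 156 x 36 x 7 mm, lying; leave alone
- hole_punch: punch pliers with red grips, 66 x 169 x 13 mm, lying; leave alone

How it is judged:
By the outcome, as a careful person would: the job done as asked, in the order asked, and still so for the second after the job is handed in, with the robot touching nothing.
It also fails if it takes over 58 s, if anything falls off the work surface, if the arm or the gripper's body presses on something with over 40 N, if the wrist force passes 120 N, or if a joint passes its speed limit or range.

## Robot

A 7-joint arm with a two-finger parallel gripper is mounted at the origin on a cart in front of the work surface, level with it; the furniture and walls round the work are solid. World frame = base frame: x ahead of the robot, y to its left, z up, the work surface at z = 0. Lengths are in mm, angles in rad, forces in N, time in s.
With the tool pointing down it reaches from about 400 to 850 mm from the base axis. Payload 4.5 kg.
Tool frame: the origin (TCP) lies at the very end of the fingers, on their centre line; the grasp point (between the pads) lies 19 mm behind it; z points along the fingers, y is the line along which they close (so a half turn about z gives the same grasp; the last joint's range is limited). The gripper opens to 85 mm and grips with 20 to 120 N. Pads are 22 mm wide; open, the fingers measure 114 mm over their backs; the gripper's body (76 mm by 85 mm) begins 54 mm behind the grasp point. The pads swing forward as they close: fully open they stand 13 mm farther back than shut.
Start: joints at [1.297, 0.689, -0.195, 1.565, 0.157, 0.902, -0.215], TCP at [189.381, -595.642, 231.317] pointing down, gripper open.
Joint ranges: [-3.01, 3.01], [-0.46, 2.08], [-1.47, 1.51], [0.13, 2.56], [-1, 4.14], [0.04, 2.09], [-2.66, 2.66]. Speed limits (rad/s): [2.57, 2.57, 3.14, 3.14, 3.14, 3.14, 3.14].

## Interface

Orientations are given as [roll, pitch, yaw] about the fixed x, y, z axes, in that order (R = Rz(yaw) Ry(pitch) Rx(roll)).
In Python, from workcell import r gives the robot as it stands.
- The arm moves only by the shell command python3 jog.py 'ROWS' [OPENING] [FORCE]. ROWS is a JSON list of rows, 1 to 20 of them, each written [[dx, dy, dz], [rx, ry, rz]]: dx, dy, dz in shares of 750 mm (1.0 is 750 mm), then a rotation vector rx, ry, rz in shares of 4 rad (1.0 is 4 rad); each row shifts and turns the commanded pose from where the row before left it, along the tool's axes as they then stand; what a row does not reach is not made up. A row lasts 1/10 s, in which the tool goes at most 50 mm and 0.15 rad, less where a joint would pass 70% of its speed; a pose out of reach is approached as far as the arm can. OPENING is the finger opening in mm, set as the command begins (- or left out keeps the last). The fingers move at their own pace and stop on an object; FORCE is the grip in N (left out, the last holds). Time passes only in rows, so rows that do not move let the fingers close. It prints the time, the measured TCP pose, the force, the opening and the grip force at its end. A shift or turn number past 1, either way, is cut back to 1. Input that does not fit is refused with a message, and nothing moves.
- r.state(): the state, without advancing time (a new reading comes with each control period).
- r.get_image(name): name is "side" or "top"; returns the picture (400x640x3 uint8, blue, green, red); there is no depth.
- r.get_calibration(name): a dict with "camera_matrix" (3x3 intrinsics, pixels), "world_from_camera" (4x4, takes a point from camera to world coordinates). Camera axes: x right, y down, z forward; pixel columns grow to the right and rows downward; lengths in mm; the calibration is good to about 2 mm. A picture is of the moment at which its call begins. get_calibration takes no time and is no camera call.
- r.sign_off(): hands the job in; it is judged then, once.
The state is a dict: "t": time; "qpos": joint angles; "qd": joint speeds; "tau": joint torques, N m; "position": TCP position; "eef_rot": TCP orientation; "force": force on the tool from outside, world axes, zero at the start; "ft_torque": the same for the moment, N m; "grip_width": finger opening in mm; "grasp_force": force on a finger pad.
Only numpy, scipy, OpenCV 4.12 (cv2) and the standard library are available. Lean on these libraries where they do the work, as an engineer would, in place of code of your own. Each camera call takes 0.05 s, during which the arm holds its last target. There are 200 camera calls.

## Working session

There is one attempt and no reset: what is moved stays moved. The work goes in short steps, Python scripts to look and compute and a shell command to move; the robot and the scene stay as the last step left them, time stands still between calls to the robot, and variables do not carry over. Pictures are saved under pics/ and viewed, at most 10 in all, crops included, and the job is handed in when it is done.

```bash
ls; mkdir -p pics; python3 - <<'E'
from workcell import r
import cv2
for n in("side","top"):
    cv2.imwrite(f"pics/{n}0.png",r.get_image(n)); c=r.get_calibration(n); print(n,c["camera_matrix"],c["world_from_camera"])
s=r.state();print(s)
E
```

```text
jog.py
pics
workcell.py
side [[404.28303576   0.         321.62255617]
 [  0.         404.28303576 199.07777383]
 [  0.           0.           1.        ]] [[ 9.98764977e-01  2.25342516e-02 -4.42801215e-02  6.09897796e+02]
 [ 4.90599367e-02 -5.88134982e-01  8.07273415e-01 -8.56900202e+02]
 [-7.85138624e-03 -8.08448793e-01 -5.88514150e-01  7.67132432e+02]
 [ 0.00000000e+00  0.00000000e+00  0.00000000e+00  1.00000000e+00]]
top [[370.9704038    0.         320.97047699]
 [  0.         370.9704038  197.56716072]
 [  0.           0.           1.        ]] [[ 1.48333253e-02 -9.86584543e-01  1.62575865e-01  3.94878223e+02]
 [-9.99675458e-01 -1.80006680e-02 -1.80264737e-02 -5.43139288e+01]
 [ 2.07111145e-02 -1.62255710e-01 -9.86531365e-01  1.02888801e+03]
 [ 0.00000000e+00  0.00000000e+00  0.00000000e+00  1.00000000e+00]]
{'t': 0.1, 'qpos': array([ 1.2967909 ,  0.68988377, -0.19450947,  1.56627501,  0.15729994,
        0.90251553, -0.21510117]), 'qd': array([ 2.97676599e-04, -3.77943539e-03,  9.17696065e-04, -2.08791140e-03,
       -1.74545008e-03,  7.23963053e-05, -2.03929736e-04]), 'tau': array([-2.72337464e-03, -5.40597117e+01, -1.27115697e+00, -1.58985275e+01,
        9.46096494e-03,  4.34276400e-03,  6.01406370e-06]), 'position': array([ 189.12139684, -595.06557397,  230.56486054]), 'eef_rot': array([-3.13990685e+00,  1.35691148e-04,  3.07876748e-01]), 'force': array([0.40476256, 0.69087355, 0.12513367]), 'ft_torque': array([ 0.03084794,  0.00809435, -0.02846558]), 'grasp_force': 0.0, 'grip_width': 85.41344400933725}
```

View pics/side0.png

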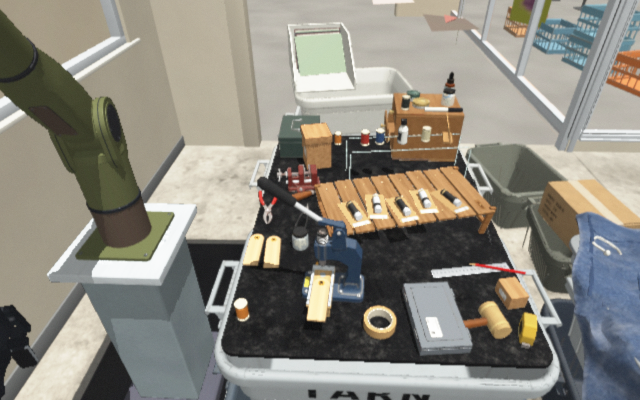

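View pics/top0.png

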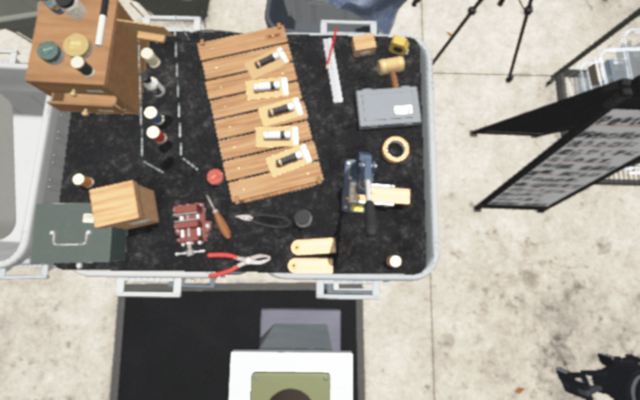

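The press stands at about (360,185) in the top view, its lever pointing down-image towards the robot. In the side view it is at (335,265), with the tag's tail towards the camera at (317,318). Next I zoom in on both.

```bash
python3 - <<'E'
import cv2,numpy as np
a=cv2.imread("pics/top0.png")[140:240,330:420]; b=cv2.imread("pics/side0.png")[170:330,250:380]
cv2.imwrite("pics/ztop.png",cv2.resize(a,None,fx=6,fy=6,interpolation=cv2.INTER_CUBIC)[:600])
cv2.imwrite("pics/zside.png",cv2.resize(b,None,fx=3.75,fy=3.75,interpolation=cv2.INTER_CUBIC)[:600])
E
```

```text
(no output)
```

View pics/ztop.png

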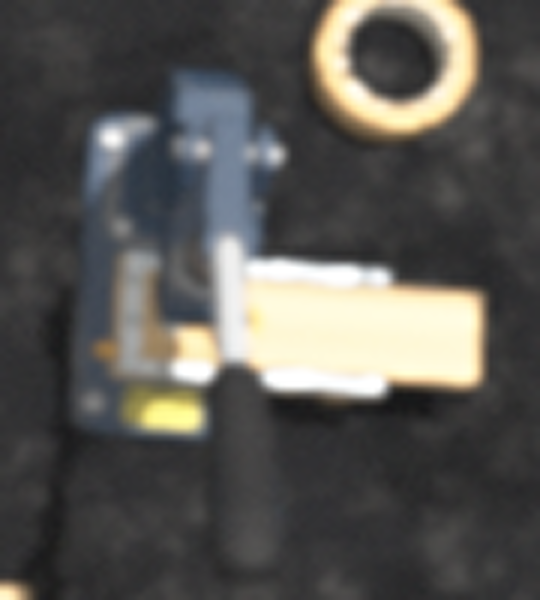

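View pics/zside.png

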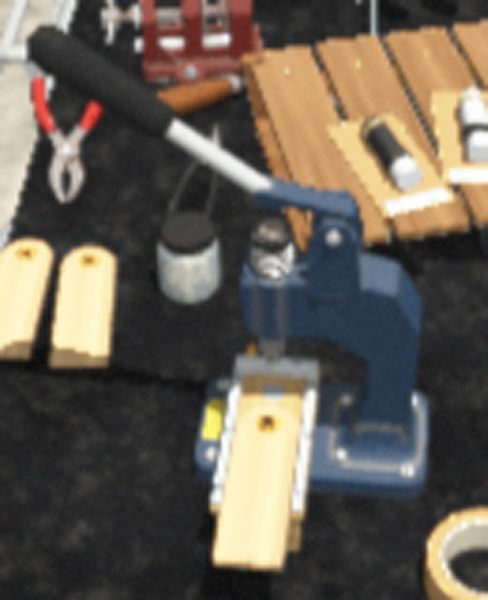

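Top zoom: tag tail corners are at (485,290) and (482,386), and the grip end is at (250,570). Side zoom: tail corners are near (212,556) and (283,562), the eyelet at (267,423) and the grip end at (40,45). I fit the press pose, and triangulate the tail and grip separately as a check.

```bash
cat > h.py <<'E'
import numpy as np
from scipy.optimize import least_squares
from workcell import r
C={n:r.get_calibration(n) for n in("side","top")}
def proj(n,P):
    T=np.linalg.inv(C[n]["world_from_camera"]); p=T[:3,:3]@P+T[:3,3]; p=C[n]["camera_matrix"]@p; return p[:2]/p[2]
def px(n,u,v): return np.array([u/6+330,v/6+140]) if n=="top" else np.array([u/3.75+250,v/3.75+170])
def tri(a,b):
    return least_squares(lambda P:np.r_[proj("top",P)-a,proj("side",P)-b],[600,-100,50])
E
python3 - <<'E'
from h import *
for nm,a,b in(("tail+x",(485,290),(283,562)),("tail-x",(482,386),(212,556)),("grip end",(250,568),(38,45)),("grip inner",(240,368),(172,125))):
    s=tri(px("top",*a),px("side",*b)); print(nm,s.x.round(1),s.fun.round(2))
g=np.array([-114.7,0,314.3])
ob=[("top",(485,290),(37.5,-60,48.5),1),("top",(482,386),(-2.5,-60,48.5),1),("side",(283,562),(37.5,-60,48.5),1),("side",(212,556),(-2.5,-60,48.5),1),
("side",(267,423),(17.5,45,51.5),1),("top",(250,568),g,0),("side",(38,45),g,0),("top",(75,432),(-30,39,14),0),("top",(92,118),(116,39,14),0),
("side",(425,483),(116,-39,14),0),("side",(200,468),(-30,-39,14),0),("side",(237,362),(-10.5,15,52.5),0),("side",(318,366),(45.5,15,52.5),0)]
def f(v):
    c,s=np.cos(v[2]),np.sin(v[2]); o=[]
    for n,uv,P,t in ob:
        P=np.array(P,float); P[1]+=t*v[3]
        o.append(proj(n,np.array([v[0]+c*P[0]-s*P[1],v[1]+s*P[0]+c*P[1],P[2]]))-px(n,*uv))
    return np.concatenate(o)
s=least_squares(f,[580,-130,0,-60],loss="soft_l1"); print(s.x.round(3)); print(f(s.x).reshape(-1,2).round(1))
E
```

```text
tail+x [ 585.6 -313.5   53.3] [-0.03 -0.12 -0.1   0.02]
tail-x [ 543.9 -310.9   52.6] [-0.17 -0.77 -0.61  0.12]
grip end [ 443.8 -167.4  304.4] [-0.14 -0.57 -0.61  0.09]
grip inner [ 516.9 -172.2  255.1] [-0.06 -0.3  -0.3   0.06]
[ 5.56549e+02 -1.73321e+02 -5.90000e-02 -7.75820e+01]
[[-0.7  0.1]
 [-0.7 -1.3]
 [ 0.   1.2]
 [ 0.4  1.2]
 [ 0.3 -0.4]
 [ 0.2 -0. ]
 [-1.8 -4.2]
 [-0.1 -2.2]
 [ 0.4 -1. ]
 [-0.6 -0.2]
 [-1.7 -1.1]
 [-1.   0.1]
 [ 0.3  0.7]]
```

The fit holds together: the tail's measured height is about 50 mm against 48.5 mm given, and the grip's middle about 280 mm against 281.5 mm. The tag is about 32.6 mm short of the stop. Next I turn the gripper to the press yaw, close the fingers, and go above a point behind the tail.

```bash
cat >> h.py <<'E'
from scipy.spatial.transform import Rotation as R
V=np.array([556.5,-173.3,-0.059])
def w(x,y,z): c,s=np.cos(V[2]),np.sin(V[2]); return np.array([V[0]+c*x-s*y,V[1]+s*x+c*y,z])
def delta(x,y,z):
    s=r.state(); M=R.from_euler("xyz",s["eef_rot"]); G=R.from_euler("xyz",[np.pi,0,V[2]])
    print("t",s["t"],"rot first",(M.inv()*G).as_rotvec().round(3),"then",G.inv().apply(w(x,y,z)-s["position"]).round(1),"F",s["force"].round(2))
def loc():
    s=r.state(); d=s["position"]-[V[0],V[1],0]; c,q=np.cos(V[2]),np.sin(V[2]); print("local",np.round([c*d[0]+q*d[1],-q*d[0]+c*d[1],d[2]],1),"t",round(s["t"],2),"F",s["force"].round(2),s["eef_rot"].round(3))
E
python3 -c "
from h import *; delta(17.5,-162,130)"
```

```text
t 0.1 rot first [-0.002  0.     0.367] then [ 359.4 -280.7  100.6] F [0.4  0.69 0.13]
```

The rows are not in the units I measure in: shifts go in shares of 750 mm and turns go in shares of 4 rad. I convert before sending: 36 mm / 750 = 0.048, 35 mm / 750 = 0.0467, 0.123 rad / 4 = 0.0308.

```bash
python3 jog.py '[[[0, 0, 0], [0, 0, 0.0305]], [[0, 0, 0], [0, 0, 0.0305]], [[0, 0, 0], [0, 0, 0.0308]], [[0.048, -0.0373, 0], [0, 0, 0]], [[0.048, -0.0373, 0], [0, 0, 0]], [[0.048, -0.0373, 0], [0, 0, 0]], [[0.048, -0.0373, 0], [0, 0, 0]], [[0.048, -0.0373, 0], [0, 0, 0]], [[0.048, -0.0373, 0], [0, 0, 0]], [[0.048, -0.0373, 0], [0, 0, 0]], [[0.048, -0.0373, 0], [0, 0, 0]], [[0.048, -0.0373, 0.0267], [0, 0, 0]], [[0.0467, -0.0373, 0.0267], [0, 0, 0]], [[0, 0, 0.04], [0, 0, 0]], [[0, 0, 0.04], [0, 0, 0]], [[0, 0, 0], [0, 0, 0]], [[0, 0, 0], [0, 0, 0]]]' 0 20; python3 -c "
from h import *; loc(); delta(17.5,-162,32)"
```

```text
t: 1.8
position: [563.9, -337.6, 131.2]
eef_rot: [-3.141, 0.001, -0.06]
force: [-0.3, 0.1, 1.3]
grip_width: -0.2
grasp_force: 0.0
local [  17.1 -163.5  131.2] t 1.8 F [-0.26  0.05  1.33] [-3.141e+00  1.000e-03 -6.000e-02]
t 1.8 rot first [-0.     0.001 -0.001] then [ 0.4 -1.5 99.2] F [-0.26  0.05  1.33]
```

To row units: 25 mm / 750 = 0.0333, 20 mm / 750 = 0.0267.

```bash
python3 jog.py '[[[0, 0, 0.0333], [0, 0, 0]], [[0, 0, 0.0333], [0, 0, 0]], [[0, 0, 0.0267], [0, 0, 0]], [[0, 0, 0.02], [0, 0, 0]], [[0, 0, 0.0187], [0, 0, 0]], [[0, 0, 0], [0, 0, 0]], [[0, 0, 0], [0, 0, 0]]]'; python3 -c "
from h import *; loc()
import cv2
a=r.get_image('top')[140:240,330:430]; b=r.get_image('side')[230:340,280:380]
a=cv2.resize(a,(400,400),interpolation=2); b=cv2.resize(b,(400,440),interpolation=2)[:400]
cv2.imwrite('pics/p1.png',cv2.hconcat([a,b]))"
```

```text
t: 2.5
position: [564.8, -337.7, 33.0]
eef_rot: [3.141, -0.001, -0.059]
force: [0.3, -0.3, 0.9]
grip_width: 0.0
grasp_force: 0.0
local [  18.  -163.7   33. ] t 2.5 F [ 0.29 -0.33  0.87] [ 3.141e+00 -1.000e-03 -5.900e-02]
```

View pics/p1.png

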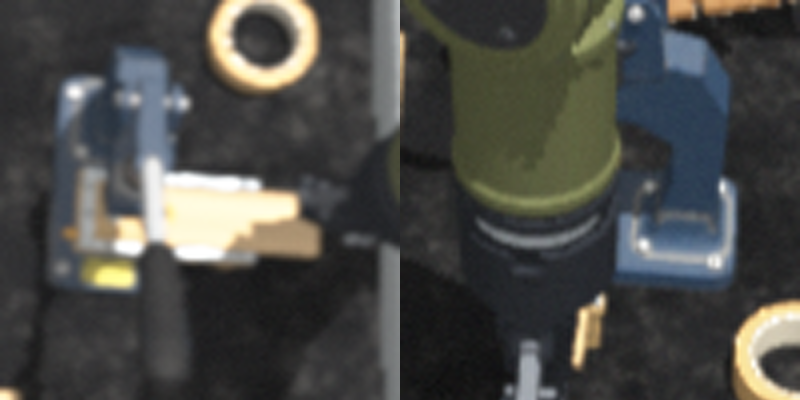

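The top view shows the finger tip near (320,195), seemingly overlapping the tail. In the side view the tail corner at (580,362) hasn't moved. I check where the TCP should appear before pushing.

```bash
python3 -c "
from h import *
for q in [(18,-163.7,33),(29,-149,33),(7,-149,33),(29,-149,60),(29,-149,90),(7,-149,60),(37.5,-137.6,48.5),(-2.5,-137.6,48.5)]:
  print(q,((proj('top',w(*q))-[330,140])*4).round(),((proj('side',w(*q))-[280,230])*4+[400,0]).round())
import cv2,numpy as np
a=r.get_image('top'); b=a[175:215,390:430]
cv2.imwrite('pics/p2.png',cv2.resize(b,(600,600),interpolation=2))"
```

```text
(18, -163.7, 33) [352. 229.] [540. 421.]
(29, -149, 33) [331. 211.] [564. 399.]
(7, -149, 33) [330. 243.] [523. 395.]
(29, -149, 60) [341. 204.] [564. 367.]
(29, -149, 90) [354. 196.] [563. 330.]
(7, -149, 60) [340. 237.] [522. 364.]
(37.5, -137.6, 48.5) [320. 194.] [582. 364.]
(-2.5, -137.6, 48.5) [318. 252.] [508. 358.]
```

View pics/p2.png

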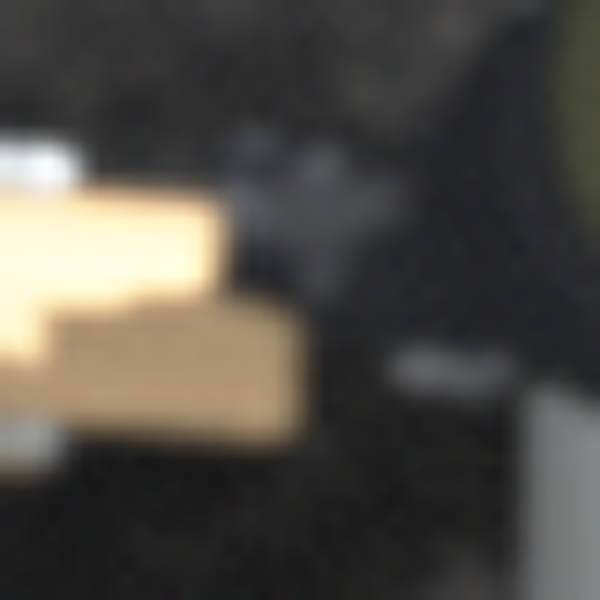

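The grey shape is the gripper's knuckles, about 100 mm up and well clear of the tag. The tip itself is where expected. I now push slowly.

```bash
python3 jog.py '[[[0, -0.004, 0], [0, 0, 0]], [[0, -0.004, 0], [0, 0, 0]], [[0, -0.004, 0], [0, 0, 0]], [[0, -0.0027, 0], [0, 0, 0]], [[0, -0.0027, 0], [0, 0, 0]], [[0, -0.0027, 0], [0, 0, 0]], [[0, -0.0027, 0], [0, 0, 0]], [[0, -0.0027, 0], [0, 0, 0]], [[0, -0.0027, 0], [0, 0, 0]], [[0, -0.0027, 0], [0, 0, 0]], [[0, -0.0027, 0], [0, 0, 0]], [[0, -0.0027, 0], [0, 0, 0]], [[0, 0, 0], [0, 0, 0]]]'; python3 -c "
from h import *; loc()"
```

```text
t: 3.95
position: [566.0, -309.9, 32.3]
eef_rot: [-3.141, -0.0, -0.059]
force: [0.1, 0.3, -0.2]
grip_width: 0.0
grasp_force: 0.0
local [  17.6 -135.8   32.3] t 3.95 F [ 0.13  0.28 -0.21] [-3.141 -0.    -0.059]
```

To row units: -2 mm / 750 = -0.0027.

```bash
python3 jog.py '[[[0, -0.0027, 0], [0, 0, 0]], [[0, -0.0027, 0], [0, 0, 0]], [[0, -0.0027, 0], [0, 0, 0]], [[0, -0.0027, 0], [0, 0, 0]], [[0, -0.0027, 0], [0, 0, 0]], [[0, 0, 0], [0, 0, 0]]]'; python3 -c "
from h import *; loc()
import cv2
a=r.get_image('top')[140:240,330:430]; b=r.get_image('side')[230:340,280:380]
a=cv2.resize(a,(400,400),interpolation=2); b=cv2.resize(b,(400,440),interpolation=2)[:400]
cv2.imwrite('pics/p3.png',cv2.hconcat([a,b]))"
```

```text
t: 4.55
position: [566.6, -299.9, 32.3]
eef_rot: [-3.141, -0.0, -0.059]
force: [-0.2, 0.1, 0.5]
grip_width: -0.1
grasp_force: 0.0
local [  17.6 -125.8   32.3] t 4.55 F [-0.24  0.07  0.45] [-3.141 -0.    -0.059]
```

View pics/p3.png

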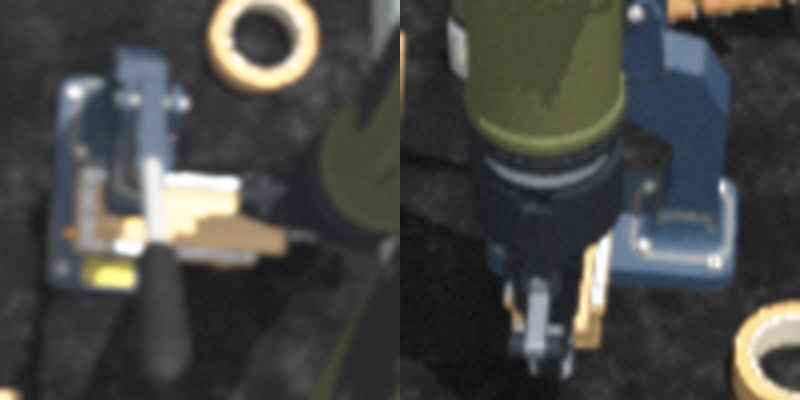

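The tag is moving squarely: in the top view its tail edge went from x=320 to 287, about 22 mm. Roughly 10 mm remain, so I continue in finer steps.

To row units: -1.5 mm / 750 = -0.002, -1 mm / 750 = -0.0013.

```bash
python3 jog.py '[[[0, -0.002, 0], [0, 0, 0]], [[0, -0.002, 0], [0, 0, 0]], [[0, -0.002, 0], [0, 0, 0]], [[0, -0.002, 0], [0, 0, 0]], [[0, -0.0013, 0], [0, 0, 0]], [[0, -0.0013, 0], [0, 0, 0]], [[0, 0, 0], [0, 0, 0]]]'; python3 -c "
from h import *; loc()"; python3 jog.py '[[[0, -0.0007, 0], [0, 0, 0]], [[0, -0.0007, 0], [0, 0, 0]], [[0, 0, 0], [0, 0, 0]]]'; python3 jog.py '[[[0, -0.0007, 0], [0, 0, 0]], [[0, -0.0007, 0], [0, 0, 0]], [[0, 0, 0], [0, 0, 0]]]'; python3 -c "
from h import *; loc()"
```

```text
t: 5.35
position: [567.0, -292.2, 32.3]
eef_rot: [-3.141, 0.0, -0.059]
force: [0.2, 1.2, 0.5]
grip_width: -0.3
grasp_force: 0.0
local [  17.5 -118.    32.3] t 5.35 F [0.19 1.21 0.5 ] [-3.141  0.    -0.059]
t: 5.65
position: [567.0, -291.4, 32.3]
eef_rot: [3.142, -0.0, -0.059]
force: [-0.7, -0.1, 0.2]
grip_width: 0.1
grasp_force: 0.0
t: 5.95
position: [567.1, -290.9, 32.3]
eef_rot: [3.141, -0.0, -0.059]
force: [0.1, -1.4, -0.2]
grip_width: 0.1
grasp_force: 0.5
local [  17.5 -116.7   32.3] t 5.95 F [ 0.1  -1.44 -0.23] [ 3.141 -0.    -0.059]
```

To row units: -0.5 mm / 750 = -0.0007.

```bash
for i in 1; do python3 jog.py '[[[0, -0.0007, 0], [0, 0, 0]], [[0, 0, 0], [0, 0, 0]]]'; done; python3 -c "
from h import *; loc()"; python3 jog.py '[[[0, -0.0007, 0], [0, 0, 0]], [[0, 0, 0], [0, 0, 0]]]';python3 -c "
from h import *; loc()"; python3 jog.py '[[[0, -0.0007, 0], [0, 0, 0]], [[0, 0, 0], [0, 0, 0]]]'; python3 -c "
from h import *; loc()
n=[]
for i in range(4): r.get_image('top'); n.append(r.state()['force'])
print(np.mean(n,0))"
```

```text
t: 6.15
position: [567.1, -290.7, 32.4]
eef_rot: [3.141, -0.0, -0.06]
force: [0.8, -2.8, 0.3]
grip_width: -0.1
grasp_force: 1.2
local [  17.5 -116.6   32.4] t 6.15 F [ 0.82 -2.77  0.31] [ 3.141 -0.    -0.06 ]
t: 6.35
position: [567.1, -290.6, 32.5]
eef_rot: [3.14, -0.001, -0.06]
force: [-0.7, -3.6, -0.8]
grip_width: -0.0
grasp_force: 2.1
local [  17.5 -116.5   32.5] t 6.35 F [-0.74 -3.62 -0.84] [ 3.14e+00 -1.00e-03 -6.00e-02]
t: 6.55
position: [567.2, -290.6, 32.5]
eef_rot: [3.139, -0.001, -0.06]
force: [-0.3, -5.3, -0.7]
grip_width: 0.1
grasp_force: 2.7
local [  17.5 -116.5   32.5] t 6.55 F [-0.33 -5.34 -0.73] [ 3.139e+00 -1.000e-03 -6.000e-02]
[-0.2991689  -5.31213365 -0.00862362]
```

The tag is home: the position has stalled and the force ramped to about 5 N. I back off, rise, look, and move above the lever.

To row units: -40 mm / 750 = -0.0533, -30 mm / 750 = -0.04.

```bash
python3 jog.py '[[[0, 0.0027, 0], [0, 0, 0]], [[0, 0.0067, 0], [0, 0, 0]], [[0, 0.0133, 0], [0, 0, 0]], [[0, 0.02, 0], [0, 0, 0]], [[0, 0, -0.04], [0, 0, 0]], [[0, 0, -0.0533], [0, 0, 0]], [[0, 0, -0.0533], [0, 0, 0]], [[0, 0, -0.0533], [0, 0, 0]], [[0, 0, -0.0533], [0, 0, 0]], [[0, 0, -0.0533], [0, 0, 0]], [[0, 0, -0.0533], [0, 0, 0]], [[0, 0, -0.0533], [0, 0, 0]], [[0, 0, 0], [0, 0, 0]], [[0, 0, 0], [0, 0, 0]]]'; python3 -c "
from h import *; loc(); delta(-72,0,340)
import cv2
a=r.get_image('top')[140:240,330:430]; b=r.get_image('side')[230:340,280:380]
a=cv2.resize(a,(400,400),interpolation=2); b=cv2.resize(b,(400,440),interpolation=2)[:400]
cv2.imwrite('pics/p4.png',cv2.hconcat([a,b]))
for y in (-105,-103,-110): print((proj('top',w(-2.5,y,48.5))-[330,140])*4, (proj('side',w(37.5,y,48.5))-[280,230])*4+[400,0])"
```

```text
t: 8.15
position: [565.1, -322.1, 343.3]
eef_rot: [3.141, -0.002, -0.06]
force: [-0.0, 0.1, -0.4]
grip_width: 0.4
grasp_force: 0.0
local [  17.4 -148.   343.3] t 8.15 F [-0.04  0.11 -0.36] [ 3.141e+00 -2.000e-03 -6.000e-02]
t 8.15 rot first [ 0.001 -0.002 -0.001] then [ -89.4 -148.     3.3] F [-0.04  0.11 -0.36]
[270.09000408 248.4678125 ] [587.9495101  315.20935174]
[267.12443299 248.24124877] [588.30238345 312.29153026]
[277.50349371 249.03418837] [587.06172396 322.55023317]
```

View pics/p4.png

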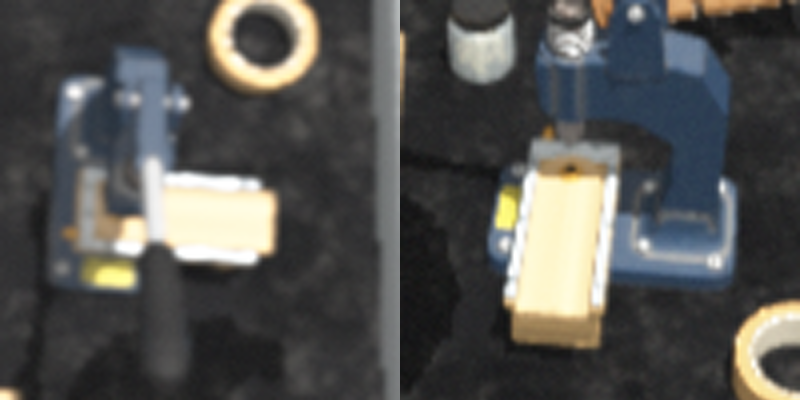

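Tag confirmed home: in the top view the tail edge is at x≈274, as predicted, about 10 mm past the table end, and in the side view the round end meets the stop. Now to the lever.

To row units: -30 mm / 750 = -0.04, -28 mm / 750 = -0.0373.

```bash
python3 jog.py '[[[-0.0267, -0.04, 0], [0, 0, 0]], [[-0.0267, -0.04, 0], [0, 0, 0]], [[-0.0267, -0.04, 0], [0, 0, 0]], [[-0.0267, -0.04, 0], [0, 0, 0]], [[0, -0.0373, 0], [0, 0, 0]], [[0, 0, 0.0267], [0, 0, 0]], [[0, 0, 0.0173], [0, 0, 0]], [[0, 0, 0], [0, 0, 0]], [[0, 0, 0], [0, 0, 0]]]'; python3 -c "
from h import *; loc()"; python3 jog.py '[[[0, 0, 0.0027], [0, 0, 0]], [[0, 0, 0.0027], [0, 0, 0]], [[0, 0, 0.0027], [0, 0, 0]], [[0, 0, 0.0027], [0, 0, 0]], [[0, 0, 0.0027], [0, 0, 0]], [[0, 0, 0.0027], [0, 0, 0]], [[0, 0, 0.0027], [0, 0, 0]], [[0, 0, 0], [0, 0, 0]]]';python3 -c "
from h import *; loc()"
```

```text
t: 9.15
position: [493.7, -168.6, 308.6]
eef_rot: [-3.141, 0.002, -0.06]
force: [0.2, 0.8, -0.3]
grip_width: 0.2
grasp_force: 0.0
local [-63.    1.  308.6] t 9.15 F [ 0.17  0.78 -0.3 ] [-3.141e+00  2.000e-03 -6.000e-02]
t: 9.95
position: [494.0, -168.4, 295.0]
eef_rot: [-3.142, 0.001, -0.059]
force: [0.3, 0.5, 0.2]
grip_width: -0.2
grasp_force: 0.0
local [-62.7   1.2 295. ] t 9.95 F [0.34 0.54 0.23] [-3.142e+00  1.000e-03 -5.900e-02]
```

To row units: 4.6 mm / 750 = 0.0061, 4.5 mm / 750 = 0.006.

```bash
python3 jog.py '[[[-0.0041, 0, 0.0055], [0, 0, 0]], [[-0.004, 0, 0.0056], [0, 0, 0]], [[-0.0037, 0, 0.0057], [0, 0, 0]], [[-0.0036, 0, 0.0059], [0, 0, 0]], [[-0.0033, 0, 0.006], [0, 0, 0]], [[-0.0032, 0, 0.0061], [0, 0, 0]], [[0, 0, 0], [0, 0, 0]]]'; python3 -c "
from h import *; loc()"; python3 jog.py '[[[-0.0029, 0, 0.0061], [0, 0, 0]], [[-0.0028, 0, 0.0063], [0, 0, 0]], [[-0.0025, 0, 0.0064], [0, 0, 0]], [[-0.0024, 0, 0.0064], [0, 0, 0]], [[0, 0, 0], [0, 0, 0]]]';python3 -c "
from h import *; loc()"
```

```text
t: 10.65
position: [477.1, -167.4, 268.5]
eef_rot: [-3.141, 0.001, -0.059]
force: [0.6, -0.0, 2.0]
grip_width: 0.2
grasp_force: 1.1
local [-79.6   1.2 268.5] t 10.65 F [ 0.59 -0.03  2.01] [-3.141e+00  1.000e-03 -5.900e-02]
t: 11.15
position: [469.0, -166.9, 249.8]
eef_rot: [-3.141, 0.001, -0.059]
force: [1.0, 0.8, 3.3]
grip_width: 0.4
grasp_force: 1.6
local [-87.7   1.2 249.8] t 11.15 F [0.95 0.81 3.34] [-3.141e+00  1.000e-03 -5.900e-02]
```

To row units: 3.5 mm / 750 = 0.0047, 3 mm / 750 = 0.004.

```bash
python3 jog.py '[[[-0.0016, 0, 0.0047], [0, 0, 0]], [[-0.0016, 0, 0.0047], [0, 0, 0]], [[-0.0011, 0, 0.004], [0, 0, 0]], [[0, 0, 0], [0, 0, 0]]]'; python3 jog.py '[[[-0.0007, 0, 0.0027], [0, 0, 0]], [[-0.0004, 0, 0.002], [0, 0, 0]], [[0, 0, 0], [0, 0, 0]]]'; python3 jog.py '[[[-0.0004, 0, 0.002], [0, 0, 0]], [[0, 0, 0], [0, 0, 0]]]';python3 -c "
from h import *; loc()"
```

```text
t: 11.55
position: [465.8, -166.7, 240.1]
eef_rot: [-3.142, 0.002, -0.059]
force: [-1.3, 0.7, 3.6]
grip_width: -0.0
grasp_force: 1.8
t: 11.85
position: [464.9, -166.7, 236.8]
eef_rot: [-3.142, 0.002, -0.059]
force: [-1.0, 0.6, 5.6]
grip_width: 0.0
grasp_force: 2.2
t: 12.05
position: [464.5, -166.7, 235.3]
eef_rot: [-3.142, 0.002, -0.059]
force: [-2.8, 0.4, 5.5]
grip_width: -0.0
grasp_force: 2.4
local [-92.2   1.2 235.3] t 12.05 F [-2.77  0.35  5.53] [-3.142e+00  2.000e-03 -5.900e-02]
```

To row units: 1.5 mm / 750 = 0.002, -0.7 mm / 750 = -0.0009.

```bash
python3 jog.py '[[[-0.0009, 0, 0.002], [0, 0, 0]], [[0, 0, 0], [0, 0, 0]]]'; python3 jog.py '[[[-0.0007, 0, 0.002], [0, 0, 0]], [[0, 0, 0], [0, 0, 0]]]';  python3 jog.py '[[[-0.0005, 0, 0.0013], [0, 0, 0]], [[0, 0, 0], [0, 0, 0]]]';python3 -c "
from h import *; loc()"
```

```text
t: 12.25
position: [464.1, -166.6, 233.9]
eef_rot: [-3.142, 0.001, -0.059]
force: [-1.9, -0.1, 5.6]
grip_width: -0.2
grasp_force: 2.4
t: 12.45
position: [463.7, -166.6, 232.4]
eef_rot: [-3.142, 0.001, -0.059]
force: [-1.7, 0.2, 4.5]
grip_width: -0.1
grasp_force: 2.5
t: 12.65
position: [463.5, -166.6, 231.5]
eef_rot: [3.142, 0.001, -0.059]
force: [-0.9, 0.8, 5.0]
grip_width: 0.2
grasp_force: 2.6
local [-93.3   1.2 231.5] t 12.65 F [-0.92  0.81  4.99] [ 3.142e+00  1.000e-03 -5.900e-02]
```

To row units: 1.5 mm / 750 = 0.002, -0.4 mm / 750 = -0.0005.

```bash
python3 jog.py '[[[-0.0005, 0, 0.002], [0, 0, 0]], [[0, 0, 0], [0, 0, 0]]]'; python3 jog.py '[[[-0.0003, 0, 0.0013], [0, 0, 0]], [[0, 0, 0], [0, 0, 0]]]';  python3 jog.py '[[[-0.0003, 0, 0.0009], [0, 0, 0]], [[0, 0, 0], [0, 0, 0]]]';python3 -c "
from h import *; loc()"
```

```text
t: 12.85
position: [463.1, -166.6, 229.9]
eef_rot: [3.142, 0.001, -0.059]
force: [-0.6, 1.1, 5.6]
grip_width: -0.3
grasp_force: 2.5
t: 13.05
position: [462.8, -166.6, 228.9]
eef_rot: [3.142, 0.001, -0.059]
force: [-1.0, 1.8, 6.1]
grip_width: -0.1
grasp_force: 2.7
t: 13.25
position: [462.7, -166.5, 228.3]
eef_rot: [3.142, 0.001, -0.059]
force: [-1.4, 1.5, 5.6]
grip_width: 0.4
grasp_force: 2.8
local [-94.    1.2 228.3] t 13.25 F [-1.45  1.51  5.56] [ 3.142e+00  1.000e-03 -5.900e-02]
```

To row units: 1 mm / 750 = 0.0013, -0.2 mm / 750 = -0.0003.

```bash
python3 jog.py '[[[-0.0003, 0, 0.0013], [0, 0, 0]], [[0, 0, 0], [0, 0, 0]]]'; python3 jog.py '[[[-0.0003, 0, 0.0013], [0, 0, 0]], [[0, 0, 0], [0, 0, 0]]]';  python3 jog.py '[[[-0.0003, 0, 0.0009], [0, 0, 0]], [[0, 0, 0], [0, 0, 0]]]';python3 -c "
from h import *; loc()"
```

```text
t: 13.45
position: [462.5, -166.5, 227.4]
eef_rot: [3.142, 0.001, -0.059]
force: [-0.8, 0.8, 7.5]
grip_width: -0.3
grasp_force: 3.5
t: 13.65
position: [462.5, -166.5, 226.9]
eef_rot: [3.141, 0.0, -0.059]
force: [-1.4, 1.1, 11.9]
grip_width: 0.2
grasp_force: 5.3
t: 13.85
position: [462.4, -166.5, 226.5]
eef_rot: [3.141, -0.0, -0.059]
force: [-2.1, 1.2, 13.6]
grip_width: -0.1
grasp_force: 6.6
local [-94.3   1.2 226.5] t 13.85 F [-2.13  1.16 13.62] [ 3.141 -0.    -0.059]
```

The ram is bearing on the eyelet at about 13.6 N. I hold, then let the lever rise by following the arc back up.

To row units: 0.2 mm / 750 = 0.0003.

```bash
python3 jog.py '[[[0, 0, 0.0003], [0, 0, 0]], [[0, 0, 0], [0, 0, 0]], [[0, 0, 0], [0, 0, 0]], [[0, 0, 0], [0, 0, 0]], [[0, 0, 0], [0, 0, 0]], [[0, 0, 0], [0, 0, 0]], [[0, 0, 0], [0, 0, 0]], [[0, 0, 0], [0, 0, 0]], [[0, 0, 0], [0, 0, 0]]]'; python3 jog.py '[[[0.0008, 0, -0.004], [0, 0, 0]], [[0.0016, 0, -0.0067], [0, 0, 0]], [[0.0019, 0, -0.0067], [0, 0, 0]], [[0.0021, 0, -0.0067], [0, 0, 0]], [[0.0024, 0, -0.0067], [0, 0, 0]], [[0.0027, 0, -0.0067], [0, 0, 0]], [[0.0029, 0, -0.0067], [0, 0, 0]], [[0.0032, 0, -0.0067], [0, 0, 0]], [[0.0035, 0, -0.0067], [0, 0, 0]], [[0.0037, 0, -0.0067], [0, 0, 0]], [[0.004, 0, -0.0067], [0, 0, 0]], [[0.004, 0, -0.0067], [0, 0, 0]], [[0.004, 0, -0.0067], [0, 0, 0]], [[0.0027, 0, -0.0067], [0, 0, 0]], [[0, 0, -0.0107], [0, 0, 0]], [[0, 0, -0.0267], [0, 0, 0]], [[0, 0, -0.0267], [0, 0, 0]], [[0, 0, 0], [0, 0, 0]]]'; python3 -c "
from h import *; loc()"
```

```text
t: 14.75
position: [462.4, -166.5, 226.4]
eef_rot: [3.141, -0.001, -0.059]
force: [-2.7, 0.5, 14.6]
grip_width: -0.2
grasp_force: 7.0
t: 16.55
position: [493.2, -168.7, 343.8]
eef_rot: [3.141, -0.005, -0.059]
force: [-0.9, -0.3, 0.2]
grip_width: 0.2
grasp_force: 0.0
local [-63.4   0.9 343.8] t 16.55 F [-0.86 -0.3   0.16] [ 3.141 -0.005 -0.059]
```

Now clear of the lever: move away sideways and check.

To row units: 40 mm / 750 = 0.0533, 30 mm / 750 = 0.04.

```bash
python3 jog.py '[[[0, 0.0267, -0.0267], [0, 0, 0]], [[0, 0.0533, 0], [0, 0, 0]], [[0, 0.0533, 0], [0, 0, 0]], [[0, 0.0533, 0], [0, 0, 0]], [[-0.0267, 0.0533, 0], [0, 0, 0]], [[-0.0267, 0.04, 0], [0, 0, 0]], [[0, 0, 0], [0, 0, 0]], [[0, 0, 0], [0, 0, 0]], [[0, 0, 0], [0, 0, 0]]]'; python3 -c "
from h import *; loc()
import cv2
a=r.get_image('top')[140:240,330:430]; b=r.get_image('side')[170:330,250:410]
cv2.imwrite('pics/p5.png',cv2.hconcat([cv2.resize(a,(400,400),interpolation=2),cv2.resize(b,(400,400),interpolation=2)]))"
```

```text
t: 17.45
position: [440.4, -373.9, 360.7]
eef_rot: [-3.14, 0.0, -0.057]
force: [-0.1, 0.5, 0.6]
grip_width: -0.1
grasp_force: 0.0
local [-104.1 -207.1  360.7] t 17.45 F [-0.09  0.55  0.63] [-3.14   0.    -0.057]
```

View pics/p5.png

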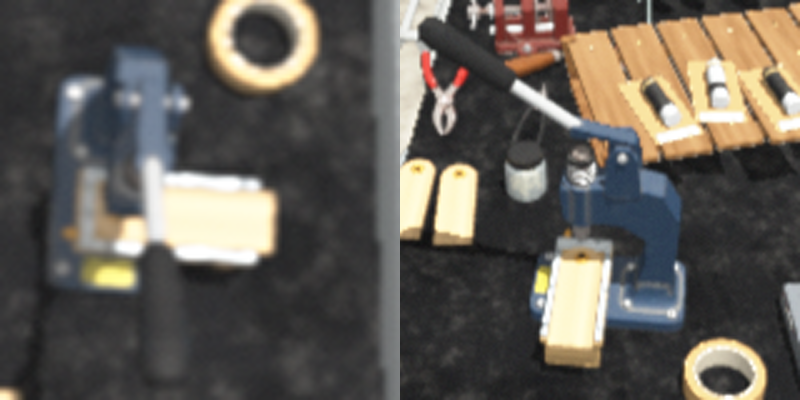

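The lever is fully up, with its grip end at (425,25) in the side half as before. The tag's tail is still at (274,222) in the top half, so it is home, and nothing else in view has moved.

```bash
python3 -c "
from workcell import r; print(r.sign_off())"
```

```text
the job is handed in; nothing more can be done
None
```

The eyelet is pressed and the job handed in at about 17.5 s: the tag was pushed home against the stop with about 5 N, the ram bore on the eyelet at about 14 N for roughly 1 s, the lever came fully back up, and the tag stayed in place.

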